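# Clip the sample tube into the rotator and start it

### The arm

A 6-joint arm with a two-finger parallel gripper is mounted at the origin on the work surface. World frame = base frame: x ahead of the robot, y to its left, z up, the work surface at z = 0. Lengths are in m, angles in rad, forces in N, time in s.
With the tool pointing down it reaches from about 0.275 to 0.775 m from the base axis. Payload 14.6 kg.
Tool frame: the origin (TCP) lies at the very end of the fingers, on their centre line; the grasp point (between the pads) lies 19 mm behind it (bot.grip_point_offset is the distance from the TCP to the grasp point, in m); z points along the fingers, y is the direction in which the jaws open and shut (so a half turn about z gives the same grasp; the last joint's range is limited). The gripper opens to 85 mm and grips with 20 to 120 N. Pads are 22 mm wide; open, the fingers measure 114 mm over their backs; the gripper's body (76 mm by 85 mm) begins 54 mm behind the grasp point. The pads swing forward as they close: fully open they stand 13 mm farther back than shut.
Start: joints at [-1.365, 0.263, -0.048, 1.259, 0, 1.415], TCP at [0.185, -0.491, 0.231] pointing down, gripper open.
Joint ranges: [-2.65, 2.65], [-0.89, 1.7], [-1.18, 1.37], [-2.13, 2.11], [-1.35, 1.29], [-3.14, 3.14]. Speed limits (rad/s): [1.89, 1.89, 2.57, 2.79, 3.14, 3.14].

### API

Orientations are given as a rotation vector (axis times angle).
In Python, from station import telemetry, imaging, bot gives the robot as it stands. The module is installed in compiled form; this text tells all that it offers.
- The arm moves only by the tool send_rows, never from a script. Its argument "plan" is text: rows parted by semicolons, each of 6 numbers parted by spaces: the shift along the tool's x, y, z in mm, then the turn, a rotation vector about the tool's x, y, z in degrees. In form: tx ty tz ax ay az; .... A call has 1 to 20 rows; each row is the pose to reach, as a shift and turn from the pose measured when the call began, along the tool's axes at that moment; what a row does not reach only later rows make up. A row lasts 1/8 s, in which the tool goes at most 62.5 mm and 10.7 degrees, less where a joint would pass 70% of its speed; a pose out of reach is approached as far as the arm can. A call with a gripper value outside its range is refused whole. "grip" is the closure, from 0 (fully open) to 1 (shut), set as the call begins (left out, the last holds). The fingers move at their own pace and stop on an object; "squeeze" is the grip in N (left out, the last holds). Time passes only in rows, so rows that repeat a pose let the fingers close. It gives the time, the measured TCP pose, the force and the opening at its end, in the units of the state.
- telemetry.state(): the state, without advancing time (a new reading comes with each control period).
- imaging.get_image(name): name is "side" or "top"; returns a dict with "image" (420x560x3 uint8, red, green, blue), "fx", "fy", "cx", "cy" (pixels), "R" (3x3) and "t" (3): a world point X has camera coordinates R X + t. Camera axes: x right, y down, z forward; pixel columns grow to the right and rows downward; lengths in m; the calibration is good to about 2 mm. A picture is of the moment at which its call begins. There is no depth.
- bot.close_job(): hands the job in, once; it reports no verdict.
Trained networks look in a picture, given as the dict that the camera call returned (one of the last four; its "shot" number tells which), for a name from the list of things; names that differ only in an ending like _2 or _b are one class to them, and where a whole thing is asked for, a point or a joint stands for the part that bears it (a point fixed in the world has none). Each returns a list of dicts, best first, with "conf" (0 to 1); they miss things now and then, are a little off and sometimes report something else, mostly with a low value. They report only what shows in the picture. A call takes as long as a camera call.
- imaging.spot_in(thing, picture): "extent" ([centre column, centre row, width, height] in pixels, round what is visible of it).
- imaging.tip_of(thing, picture): "position" ([column, row] in pixels: a listed point, or the origin of a listed thing).
The state is a dict: "time": time; "joint_positions": joint angles; "dq": joint speeds; "joint_torque": joint torques, N m; "tool_pos": TCP position; "eef_rot": TCP orientation; "wrist_force": force on the tool from outside, world axes, zero at the start; "torque": the same for the moment, N m; "finger_gap": finger opening in m.
Only numpy, scipy, OpenCV 4.12 (cv2) and the standard library are available. Lean on these libraries where they do the work, as an engineer would, in place of code of your own. Each camera call takes 0.05 s, during which the arm holds its last target.

### The job

Load the tube with the orange cap into the empty clip of the tube rotator: lay it centrally along the clip's open mouth and let go of it, then press it down past the sprung jaw until it has snapped in under the jaw and you feel tube and clip stop firmly (the clip itself may sink a little first). Then press the green START key firmly until it takes (it hardly moves, so go by feel), without leaning hard on the tube or the key, without touching the red STOP key and leaving everything else where it is.

Things in the scene. Friction and masses are not known exactly. Their poses are not given: they have to be found in the camera images.
- sample_tube_mid (a point): 50 ml tube with an ORANGE cap, about 60 g, lying down; point on its axis, half-way along. 115 mm long, body 29 mm in diameter, cap 34 mm. x runs along the tube to the cap: cap +42 to +57 mm, plain body -43 to +42 mm, tapering to -57 mm. Starts in one groove of the cradle, axis 30 mm above the bench, free to grasp across its middle from above. Either way round is right in the clip.
- spare_tube_mid (a point): another tube of the same size with a BLUE cap, in the cradle's other groove, 90 mm beside the sample tube (same axes). Not to be used: it stays where it is.
- balance_tube_mid (a point): a third tube of the same size with a GREEN cap, already clipped into the rotator's other clip, 110 mm beside the empty one (same axes). It stays in its clip.
- clip_seat (a point): where the tube's mid-point lies when the tube is home in the EMPTY fork clip (either place on the paddle), 22.5 mm above the clip's foot. x: along the seated tube, level, within 0.25 rad of the robot's x; z up; +y: the sprung jaw's side. A tube lowered into the mouth and let go rests on the jaw's noses with its axis 22 mm above this point, 3 mm to the -y side; it goes down 22 mm in the clip.
- clip_jaw (a joint): the empty clip's orange sprung jaw, rad: 0 closed, about 0.2 as the tube passes, then it springs back. Its two fingers (one per fork) reach in to y = +9 mm, 13 mm above the seat point, leaving a 24 mm mouth for the 29 mm tube; ramps rise outward to y = +22 mm, 26 mm up. A push of 10 to 20 N opens it, then it drops and rises again on the floor (9 N there is firm). Over 50 N breaks the clip.
- key_start: green START key of the rotator's membrane keypad, a round pad 20 mm across standing 4 mm proud of a panel that slopes 20 degrees towards the robot. z: the panel's outward normal; the key's face is at z = 3 mm. Next to no travel (1 mm, hard: 1 N to 7 N, then solid): it takes at 5 N held for 0.1 s; over 40 N spoils it. The drive starts only after a countdown: nothing turns during the job.
- key_stop: the red STOP key, the same as the green one, 60 mm from it on the same panel (towards the paddle). Not to be touched.
- rotator: tube rotator fixed to the bench; origin under the middle of its base (180 mm in x, 420 mm in y); front faces -x. Drive housing with the keypad on top at its +y end, 120 mm wide, up to 155 mm high; bearing post at its -y end, 122 mm high; between them the aluminium paddle, roughly 10 cm above the bench, with two clips 110 mm apart.
- cradle: orange tube cradle fixed on the bench, 100 by 150 mm; origin under its middle. Two grooves run along its x at y = -45 and +45 mm, made by two notched ribs at x = -32 and +32 mm (6 mm thick, tops 32 mm above the bench); between the ribs the base plate is 4 mm thick.
- wash_bottle: teal bottle 68 mm across and 160 mm high, a bystander; origin at its foot
- reagent_bottle: amber bottle with a blue cap, 80 mm across and 140 mm high, a bystander; origin at its foot
- media_jar: glass jar with a red lid, 70 mm across and 90 mm high, a bystander; origin at its foot
- marker: black marker pen 125 mm long lying on the bench, a bystander
- clip: the empty clip, origin at its foot, axes as clip_seat. Its stems plug into rubber in the paddle: it may stand proud by an unknown 0 to 9 mm and sinks that far when pushed with about 7 N. Two black forks 8 mm wide at x = -24 and +24 mm, 40 mm free between; each has a floor and a fixed tine (inner face y = -15 mm, top 51 mm above the foot). No room for fingers beside a seated tube: press from above.

How it is judged:
On the way, in this order (a step that is already met when the one before it is completed fails the run):
1. the orange-capped tube lies along the mouth of the empty clip, let go (z of sample_tube_mid in the frame of clip_seat between 0.012 and 0.03 m and y of sample_tube_mid in the frame of clip_seat between -0.01 and 0.01 m and x of sample_tube_mid in the frame of clip_seat between -0.014 and 0.014 m and angle between the x axis of sample_tube_mid and the x axis of clip_seat, either way round below 0.2 rad and contact force between the fingers and sample_tube below 0.1 N), for 0.2 s.
2. the tube is home with the jaw closed over it, and is pressed firmly (9 N or more) on the floor of the clip (z of sample_tube_mid in the frame of clip_seat between -0.003 and 0.0025 m and value of joint clip_jaw below 0.05 rad and angle between the x axis of sample_tube_mid and the x axis of clip_seat, either way round below 0.07 rad and contact force between sample_tube and clip above 9 N), for 0.1 s.
3. the START key is pressed with 5 N or more (contact force between the fingers and key_start above 5 N), for 0.1 s.
At the end, for the whole second after the job is handed in: The orange-capped tube, pressed firmly on the clip's floor (9 N), rests there: within 2.5 mm of the seat in height, 4 mm sideways, 14 mm lengthwise, 0.07 rad in line; the jaw is closed over it (under 0.05 rad); START has been pressed with at least 5 N (z of sample_tube_mid in the frame of clip_seat between -0.003 and 0.0025 m and x of sample_tube_mid in the frame of clip_seat between -0.014 and 0.014 m and y of sample_tube_mid in the frame of clip_seat between -0.004 and 0.004 m and angle between the x axis of sample_tube_mid and the x axis of clip_seat, either way round below 0.07 rad and value of joint clip_jaw below 0.05 rad and linear speed of sample_tube below 0.02 m/s); the robot touches nothing.
It fails at once if the START key is pressed with more than 40 N (contact force between anything else and key_start above 40 N).
It fails at once if the tube is forced against the clip with more than 50 N (contact force between sample_tube and clip above 50 N).
It fails at once if the STOP key is touched (contact force between anything else and key_stop above 0.5 N).
It fails at once if the balance tube is shifted in its clip (distance of balance_tube_mid from where it was at the start of the episode above 0.008 m).
It fails at once if the spare tube or another thing on the bench is moved (distance of spare_tube_mid from where it was at the start of the episode above 0.015 m or distance of any of wash_bottle, reagent_bottle, media_jar, marker from where it was at the start of the episode above 0.03 m).
It also fails if it takes over 50 s, if anything falls off the work surface, if the arm or the gripper's body presses on something with over 40 N, if the wrist force passes 120 N, or if a joint passes its speed limit or range.

## Working session

There is one attempt and no reset: what is moved stays moved. The work goes in short steps, Python scripts to look and compute and a tool call to move; the robot and the scene stay as the last step left them, time stands still between calls to the robot, and variables do not carry over. Pictures are saved under pics/ and viewed, and the job is handed in when it is done.

Besides the shell and the picture viewer there is one more tool, called after "Call:" by a JSON object that holds its "fn" and its "kwargs". send_rows: Moves the arm, as the interface text tells. Its arguments: {"type":"object","properties":{"plan":{"type":"string"},"grip":{"type":"number"},"squeeze":{"type":"number"}},"required":["plan"]}

```bash
mkdir -p pics
cat > h.py <<'E'
import numpy as np, cv2, json
from station import telemetry, imaging, bot
def P(im):
    K=np.array([[im['fx'],0,im['cx']],[0,im['fy'],im['cy']],[0,0,1]]); return K@np.hstack([np.array(im['R']),np.array(im['t']).reshape(3,1)])
def tri(a,pa,b,pb):
    X=cv2.triangulatePoints(P(a),P(b),np.float64(pa).reshape(2,1),np.float64(pb).reshape(2,1)); return (X[:3]/X[3]).ravel()
def proj(im,X):
    v=P(im)@np.append(X,1); return v[:2]/v[2]
def onz(im,p,z):
    R=np.array(im['R']);t=np.array(im['t']);d=R.T@np.array([(p[0]-im['cx'])/im['fx'],(p[1]-im['cy'])/im['fy'],1]);c=-R.T@t
    return c+d*(z-c[2])/d[2]
def save(im,n): cv2.imwrite(n,im['image'][:,:,::-1])
E
python3 - <<'E'
from h import *
np.set_printoptions(precision=4,suppress=True)
s=imaging.get_image('side');t=imaging.get_image('top')
save(s,'pics/s0.png');save(t,'pics/t0.png')
print(telemetry.state())
for im in (s,t): print(-np.array(im['R']).T@np.array(im['t']))
for n in ['sample_tube_mid','spare_tube_mid','balance_tube_mid','clip_seat','clip','key_start','key_stop','rotator','cradle','clip_jaw']:
    a=imaging.tip_of(n,s);b=imaging.tip_of(n,t)
    print(n,[(np.round(x['position'],1),round(x['conf'],2)) for x in a[:2]],[(np.round(x['position'],1),round(x['conf'],2)) for x in b[:2]])
    if a and b:
        X=tri(s,a[0]['position'],t,b[0]['position']);print('   ',X,proj(s,X)-a[0]['position'],proj(t,X)-b[0]['position'])
E
```

```text
{'time': 0.1, 'joint_positions': array([-1.3653,  0.2635, -0.0488,  1.2594,  0.    ,  1.4155]), 'dq': array([-0.0001, -0.0009,  0.0016, -0.0011, -0.0004,  0.0004]), 'joint_torque': array([ -0.0001, -63.8578,  38.5065,   0.0101,  -0.0003,  -0.    ]), 'tool_pos': array([ 0.1853, -0.491 ,  0.2309]), 'eef_rot': array([-3.0897, -0.5635,  0.    ]), 'wrist_force': array([ 0.2146, -0.2765, -0.1754]), 'torque': array([-0.0028, -0.0267,  0.0173]), 'finger_gap': 0.08511516357349697}
[0.0626 1.2022 0.807 ]
[0.4297 0.0411 1.0746]
sample_tube_mid [(array([354.4, 191.1]), 0.8), (array([217.5, 328.9]), 0.6)] [(array([402.4, 249.7]), 0.95), (array([262.8, 221.9]), 0.39)]
    [ 0.4695 -0.2476  0.0357] [-0.3467 -0.0135] [0.2054 0.7367]
spare_tube_mid [(array([374.7, 181.4]), 0.62)] [(array([437.9, 261.5]), 0.57)]
    [ 0.4352 -0.3388  0.0358] [-1.517  -0.0114] [0.8848 3.3538]
balance_tube_mid [(array([290.9, 212.4]), 0.56)] [(array([262.2, 222.2]), 0.93)]
    [0.5264 0.1097 0.1293] [0.3923 0.0634] [-0.2364 -0.7395]
clip_seat [(array([312.9, 192.6]), 0.76)] [(array([308.6, 228.1]), 0.98), (array([310.1,
[... 263 characters left out ...]
[267.3, 252.9]), 0.4)] [(array([182.5, 229.8]), 0.43)]
    [0.4917 0.2625 0.2624] [-0.0089 -0.0018] [0.0054 0.0166]
key_stop [(array([277.6, 239.8]), 0.62)] [(array([206.8, 232.6]), 0.43)]
    [0.5005 0.2415 0.1306] [0.9647 0.1686] [-0.5466 -1.6678]
rotator [(array([285.7, 252.2]), 0.82)] [(array([266. , 224.3]), 0.56), (array([403.9, 250.3]), 0.4)]
    [0.5366 0.1093 0.0057] [1.0701 0.1646] [-0.6014 -1.8676]
cradle [(array([365.3, 196.2]), 0.8)] []Traceback (most recent call last):
  File "<stdin>", line 8, in <module>
ValueError: it knows: balance_tube_mid, clip, clip_seat, cradle, key_start, key_stop, marker, media_jar, reagent_bottle, rotator, sample_tube_mid, spare_tube_mid, wash_bottle
```

View pics/s0.png

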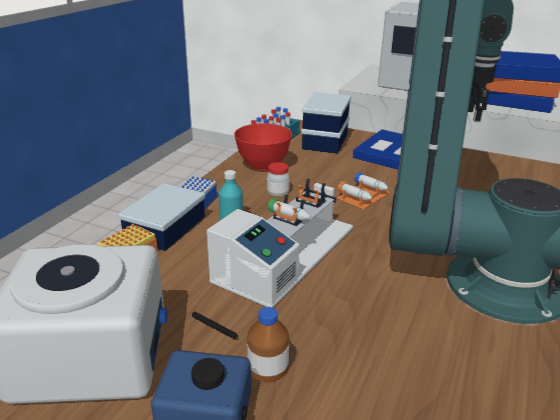

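View pics/t0.png

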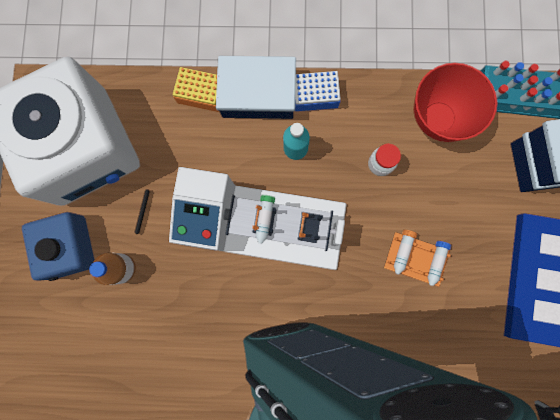

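Run:
```python
import cv2
t=cv2.imread('pics/t0.png');s=cv2.imread('pics/s0.png')
a=cv2.resize(t[190:290,160:300],None,fx=5.6,fy=5.6,interpolation=cv2.INTER_CUBIC);cv2.imwrite('pics/t0a.png',a)
a=cv2.resize(t[190:290,290:430],None,fx=5.6,fy=5.6,interpolation=cv2.INTER_CUBIC);cv2.imwrite('pics/t0b.png',a)
a=cv2.resize(s[150:290,220:400],None,fx=4.2,fy=4.2,interpolation=cv2.INTER_CUBIC);cv2.imwrite('pics/s0a.png',a)
```

```text
(no output)
```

View pics/t0a.png

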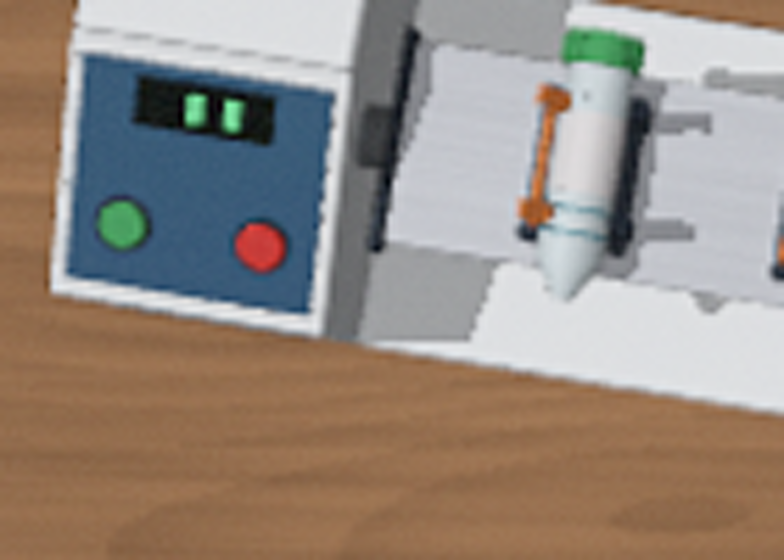

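View pics/t0b.png

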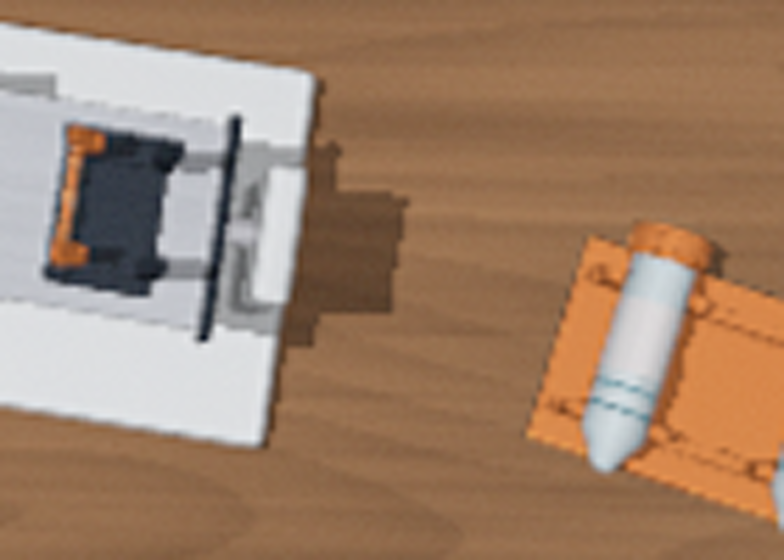

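View pics/s0a.png

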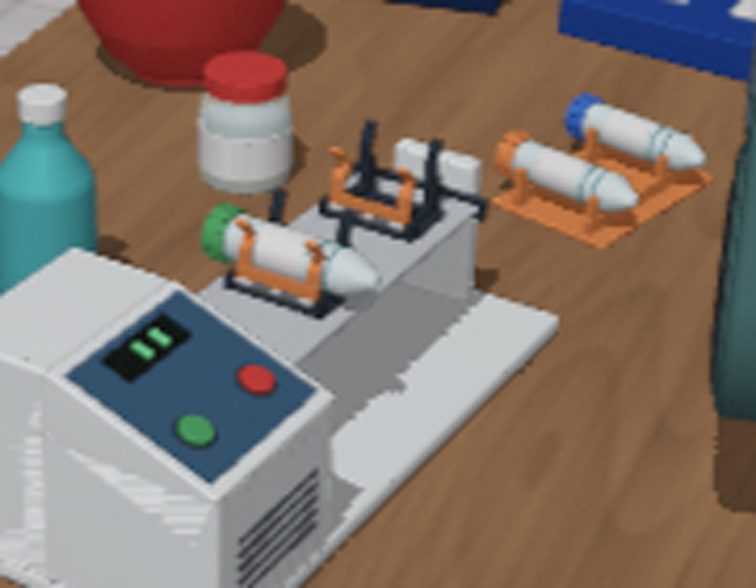

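The top view shows the sample tube at about (402,250) with its cap up (+x), the empty clip at (309,229) with its jaw on the left (+y), green START at (182,230) and red STOP at (206,234). The side view puts START at (267,252). Next I refine these and get the angles.

Run:
```python
from h import *
np.set_printoptions(precision=4,suppress=True)
s=imaging.get_image('side');t=imaging.get_image('top')
def hs(im,lo,hi,roi):
    h=cv2.cvtColor(im['image'],cv2.COLOR_RGB2HSV);m=cv2.inRange(h,np.array(lo),np.array(hi));M=np.zeros_like(m);x0,y0,x1,y1=roi;M[y0:y1,x0:x1]=m[y0:y1,x0:x1]
    n,l,st,c=cv2.connectedComponentsWithStats(M); i=1+np.argmax(st[1:,4]); return c[i],st[i,4]
g=((45,110,60),(75,255,255)); r=((0,150,100),(6,255,255))
gt,n1=hs(t,*g,(172,220,195,240)); gs,n2=hs(s,*g,(255,243,278,262))
rt,n3=hs(t,*r,(198,225,216,243)); rs,n4=hs(s,*r,(272,232,292,250))
print(gt,gs,rt,rs,n1,n2,n3,n4)
G=tri(s,gs,t,gt);Rr=tri(s,rs,t,rt);print('start',G,proj(t,G)-gt,'stop',Rr,proj(t,Rr)-rt,np.linalg.norm(G-Rr))
d=G-Rr;print('key yaw', np.arctan2(-d[0],d[1]))
for im in (s,t):
  for n in ['sample_tube_mid','spare_tube_mid','balance_tube_mid','clip','clip_seat','key_start','key_stop','rotator','cradle']:
    a=imaging.tip_of(n,im);b=imaging.spot_in(n,im);print(n,[(np.round(x['position'],1),round(x['conf'],2)) for x in a[:2]],[(np.round(x['extent'],1),round(x['conf'],2)) for x in b[:2]])
def c(x,y,o): return np.array([x/5.6+o[0],y/5.6+o[1]])
# sample axis
a=onz(t,c(605,465,(290,190)),.03);b=onz(t,c(673,240,(290,190)),.03);print('sample',a,b,(a+b)/2,np.linalg.norm(b-a),np.arctan2(*(b-a)[[1,0]]))
a=onz(t,c(562,298,(160,190)),.13);b=onz(t,c(604,48,(160,190)),.13);print('bal',a,b,(a+b)/2,np.linalg.norm(b-a),np.arctan2(*(b-a)[[1,0]]))
a=onz(t,c(263,445,(290,190)),.01);b=onz(t,c(315,75,(290,190)),.01);print('base edge',a,b,np.linalg.norm(b-a),np.arctan2(*(b-a)[[1,0]]))
a=onz(t,c(205,338,(290,190)),.12);b=onz(t,c(236,117,(290,190)),.12);print('paddle flange',a,b,np.linalg.norm(b-a),np.arctan2(*(b-a)[[1,0]]))
```

```text
[181.4821 229.6071] [266. 252.] [206.2157 233.5686] [280.4412 239.8235] 56 51 51 34
start [0.5031 0.3008 0.1324] [-0.1351 -0.4103] stop [0.4952 0.2413 0.1323] [-0.1462 -0.4533] 0.05998416194249688
key yaw -0.13197568624827202
sample_tube_mid [] [(array([216.6, 324.5,  44.1,  27.3]), 0.66), (array([363.8, 194.6,  48. ,  28.8]), 0.62)]
spare_tube_mid [(array([373.4, 179.4]), 0.77)] [(array([373.1, 178.9,  32.1,  23.1]), 0.59)]
balance_tube_mid [(array([290.1, 210.1]), 0.8)] [(array([290.8, 211.7,  37.1,  23.6]), 0.56)]
clip [(array([308.1, 199. ]), 0.86)] [(array([310.8, 196.1,  33.4,  29.8]), 0.69)]
clip_seat [(array([311.1, 192.4]), 0.82), (array([290.8, 209.5]), 0.74)] [(array([311.3, 194.9,  24.4,  28.9]), 0.9), (array([276.6, 180.2,  20.9,  37.5]), 0.7)]
key_start [(array([265.5, 253.1]), 0.61)] []
key_stop [(array([278.5, 241.2]), 0.47)] [(array([280.1, 240.2,  10.5,   8.7]), 0.55), (array([312.3, 193.4,  32.6,  30.5]), 0.37)]
rotator [(array([288.6, 253.2]), 0.86)] [(array([281.1, 244.8, 147.8, 122.8]), 0.69), (array([287.4, 209.8,  35.5,  20.9]), 0.47)]
cradle [(array([364.9, 1
[... 755 characters left out ...]
 0.57)]
rotator [(array([268.1, 224.8]), 0.96), (array([306.4, 227.2]), 0.4)] [(array([258.2, 217.8, 176.7, 103.4]), 0.88)]
cradle [(array([414.5, 260.1]), 0.59)] [(array([416.3, 259.4,  64.8,  53. ]), 0.81), (array([298.8, 143.7,  31. ,  36.8]), 0.56)]
sample [ 0.4116 -0.2369  0.03  ] [ 0.5158 -0.2692  0.03  ] [ 0.4637 -0.2531  0.03  ] 0.10899732456676878 -0.3004040784099972
bal [0.4746 0.1118 0.13  ] [0.5816 0.0972 0.13  ] [0.5281 0.1045 0.13  ] 0.10805398318331726 -0.1353578088806568
base edge [ 0.4164 -0.083   0.01  ] [ 0.5925 -0.1062  0.01  ] 0.17761895073729772 -0.13127631395073014
paddle flange [ 0.462  -0.0453  0.12  ] [ 0.5567 -0.0574  0.12  ] 0.09546428733062148 -0.1273249655221129
```

The keys come out 60.0 mm apart with a yaw of -0.132, and the base edge and balance tube agree. I'll overlay clip and tube models on both views to refine the seat and the sample tube.

```bash
cat > ov.py <<'E'
from h import *
import sys
def ov(im,seat,yaw,roi,f,name,kind):
    x0,y0,x1,y1=roi
    a=cv2.resize(im['image'][y0:y1,x0:x1,::-1],None,fx=f,fy=f,interpolation=cv2.INTER_CUBIC).copy()
    R=cv2.Rodrigues(np.array([0,0,yaw]))[0]
    def ln(pts,col):
        q=[((proj(im,np.array(seat)+R@np.array(p)/1e3)+0.5-[x0,y0])*f) for p in pts]
        cv2.polylines(a,[np.int32(np.round(np.array(q)*16))],False,col,1,cv2.LINE_AA,4)
    if kind=='clip':
        for x in(-24,24):
            for e in(-4,4):
                ln([(x+e,-15,-15),(x+e,-15,28.5)],(0,255,255))
                ln([(x+e,9,13),(x+e,22,26)],(0,255,0))
            ln([(x-4,-15,28.5),(x+4,-15,28.5)],(0,255,255));ln([(x-4,22,26),(x+4,22,26)],(0,255,0));ln([(x-4,9,13),(x+4,9,13)],(0,255,0))
    else:
        th=np.linspace(0,2*np.pi,40)
        for x,r in((57,17),(42,17),(42,14.5),(-43,14.5)): ln([(x,r*np.cos(t),r*np.sin(t)) for t in th],(255,0,255))
        ln([(-57,0,0),(57,0,0)],(255,0,255))
    cv2.imwrite(name,a)
E
python3 - <<'E'
from ov import *
s=imaging.get_image('side');t=imaging.get_image('top')
c=(.513,-.003,.133);y=-.132
ov(t,c,y,(285,205,345,255),12,'pics/ct1.png','clip');ov(s,c,y,(285,170,345,215),12,'pics/cs1.png','clip')
c=(.466,-.250,.030);y=-.30
ov(t,c,y,(380,220,440,285),9,'pics/tt1.png','tube');ov(s,c,y,(325,170,395,215),10,'pics/ts1.png','tube')
for i in('ct','cs'):pass
a=[cv2.imread('pics/%s1.png'%k) for k in('ct','cs','tt','ts')]
def st(p,q,n):
    h=max(p.shape[0],q.shape[0]);o=np.zeros((h,p.shape[1]+q.shape[1],3),np.uint8);o[:p.shape[0],:p.shape[1]]=p;o[:q.shape[0],p.shape[1]:]=q;cv2.imwrite(n,o)
E
```

```text
(no output)
```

View pics/ct1.png

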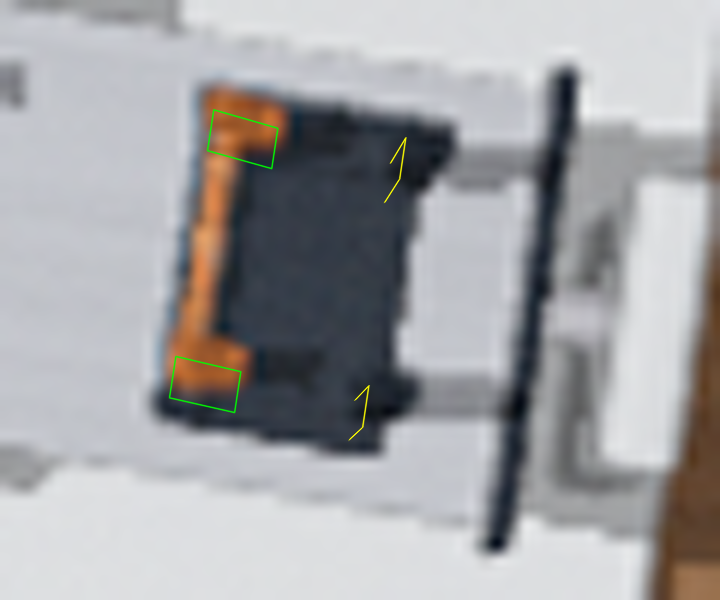

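View pics/cs1.png

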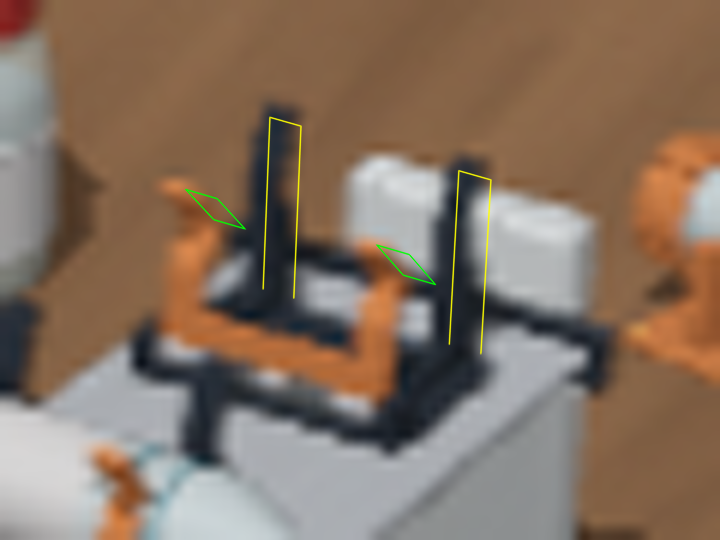

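View pics/tt1.png

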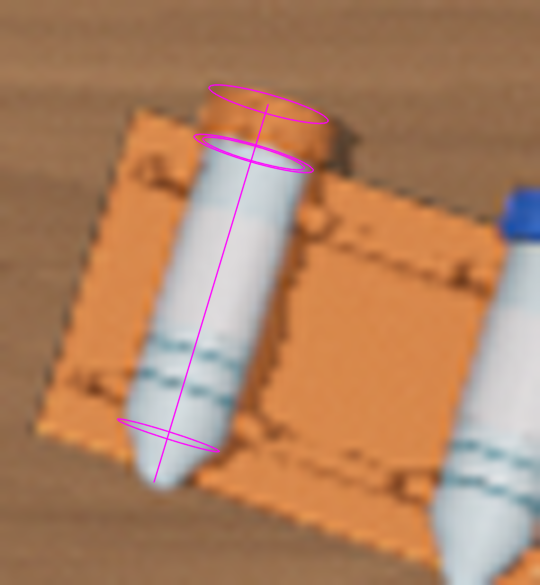

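View pics/ts1.png

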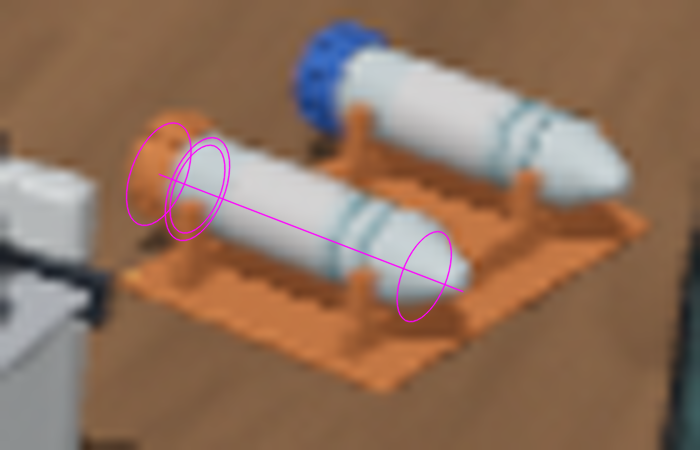

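```bash
sed -i "s/ln(\[(x+e,-15,-15),(x+e,-15,28.5)\],(0,255,255))/ln([(x+e,-15,-15),(x+e,-15,28.5),(x+e,-21,28.5),(x+e,-21,-15)],(0,255,255))/" ov.py
python3 - <<'E'
from ov import *
s=imaging.get_image('side');t=imaging.get_image('top')
c=(.516,-.003,.134);y=-.132
ov(t,c,y,(285,205,345,255),12,'pics/ct2.png','clip');ov(s,c,y,(285,170,345,215),12,'pics/cs2.png','clip')
c=(.4645,-.2525,.030);y=-.295
ov(t,c,y,(380,220,440,285),9,'pics/tt2.png','tube');ov(s,c,y,(325,170,395,215),10,'pics/ts2.png','tube')
for d in np.eye(3)*.005:
    X=np.array((.516,-.003,.15)); print(12*(proj(t,X+d)-proj(t,X)),12*(proj(s,X+d)-proj(s,X)))
E
```

```text
[  0.43845737 -25.77906909] [-20.97726014  -4.5264148 ]
[-25.9352591   -0.60836939] [-8.41739473  9.28881127]
[ 1.28408962 -2.39256639] [  0.90395095 -20.15472554]
```

View pics/ct2.png

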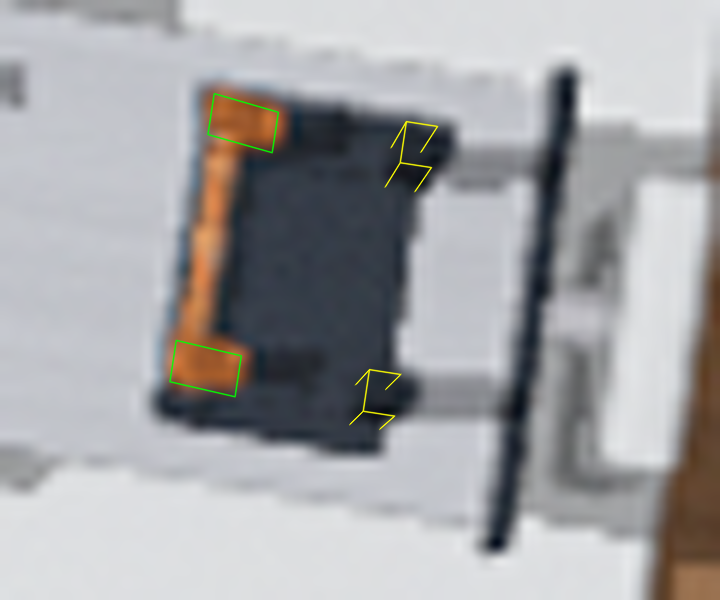

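View pics/cs2.png

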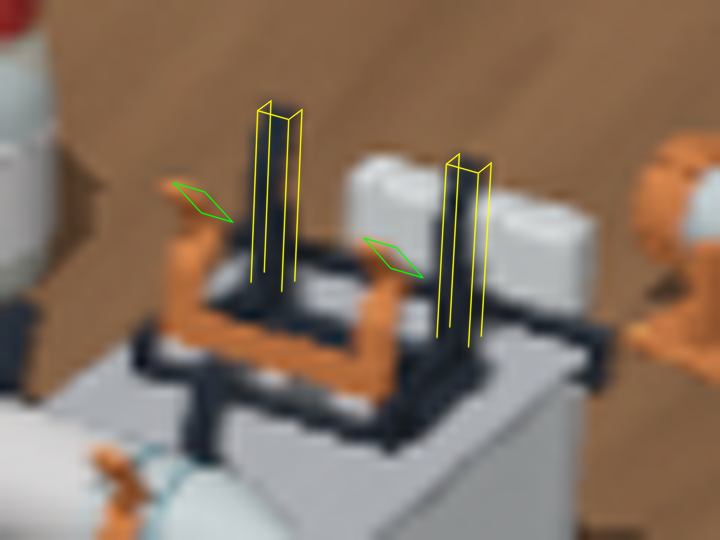

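View pics/tt2.png

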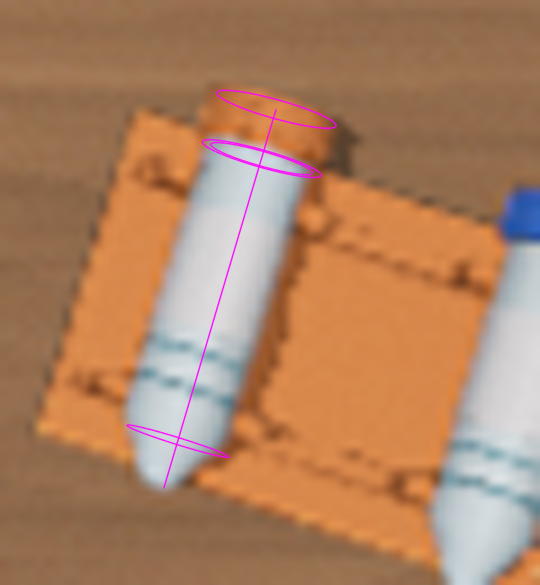

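View pics/ts2.png

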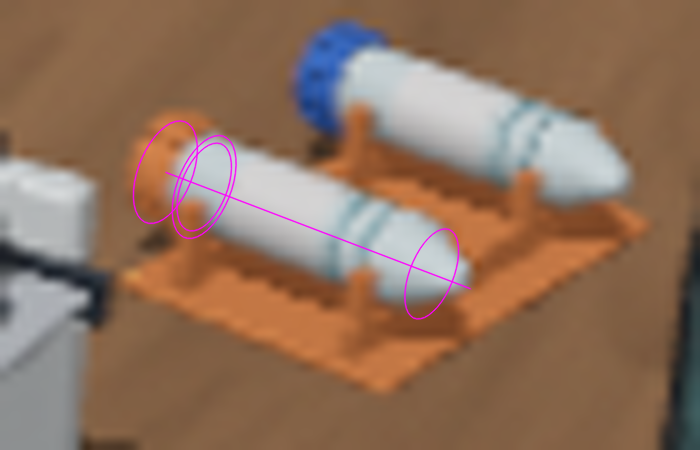

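```bash
cat > mv.py <<'E'
from h import *
from scipy.spatial.transform import Rotation as Ro
# tool target: yaw = world angle of tool x axis (tool down), tilt = lean about world axis
def tgt(yaw,tilt=0):
    # base tool-down rotation with tool x along yaw; tool z = -normal; normal = Rz(yaw)*Ry(-tilt) z
    x=np.array([np.cos(tilt),0,np.sin(tilt)]); n=np.array([-np.sin(tilt),0,np.cos(tilt)])
    M=np.column_stack([x,np.cross(-n,x),-n]); return Ro.from_euler('z',yaw)*Ro.from_matrix(M)
def rel(p,R,flip=None):
    s=telemetry.state();R0=Ro.from_rotvec(s['eef_rot'])
    best=None
    for Rt in (R,R*Ro.from_euler('z',np.pi)):
        rv=(R0.inv()*Rt).as_rotvec(degrees=True)
        if best is None or np.linalg.norm(rv)<np.linalg.norm(best): best=rv
    d=R0.inv().apply(np.array(p)-s['tool_pos'])*1e3
    print('shift mm',np.round(d,1),'rot deg',np.round(best,1),'| now',np.round(s['tool_pos'],4),'F',np.round(s['wrist_force'],1),'gap',round(s['finger_gap'],4),'t',s['time'],'q6',np.round(s['joint_positions'],2))
E
python3 -c "
from mv import *
rel((.4655,-.252,.12),tgt(-.28)); rel((.4655,-.252,.015),tgt(-.28))
print(Ro.from_rotvec(telemetry.state()['eef_rot']).as_matrix().round(3))"
```

```text
shift mm [ 346.6 -124.9  111.3] rot deg [-0.  -0.  36.7] | now [ 0.1853 -0.4912  0.2313] F [ 0.  -0.4 -0. ] gap 0.085 t 3.1 q6 [-1.37  0.26 -0.05  1.26  0.    1.42]
shift mm [ 346.6 -124.9  216.3] rot deg [-0.  -0.  36.7] | now [ 0.1853 -0.4912  0.2313] F [ 0.  -0.4 -0. ] gap 0.085 t 3.1 q6 [-1.37  0.26 -0.05  1.26  0.    1.42]
[[ 0.936  0.353  0.   ]
 [ 0.353 -0.936  0.   ]
 [ 0.    -0.    -1.   ]]
```

Call:
{"fn": "send_rows", "kwargs": {"plan": "40 -15 10 0 0 5; 90 -33 25 0 0 11; 150 -54 45 0 0 17; 210 -76 65 0 0 23; 270 -98 85 0 0 29; 320 -115 100 0 0 34; 346.6 -125 111 0 0 36.7; 346.6 -125 111 0 0 36.7; 346.6 -125 111 0 0 36.7; 346.6 -125 111 0 0 36.7", "grip": 0}}

```text
time: 4.35
tool_pos: [0.465, -0.2528, 0.1207]
eef_rot: [3.11, -0.439, 0.001]
wrist_force: [0.7, -0.7, -0.1]
finger_gap: 0.0853
```

```bash
python3 -c "
from mv import *
from ov import *
rel((.4655,-.252,.015),tgt(-.28))
t=imaging.get_image('top');c=(.4655,-.252,.030)
ov(t,c,-.28,(380,220,440,285),9,'pics/tt3.png','tube')
"
```

```text
shift mm [  0.2  -0.9 105.7] rot deg [ 0. -0. -0.] | now [ 0.465  -0.2528  0.1207] F [ 0.7 -0.7 -0.1] gap 0.0853 t 4.35 q6 [-0.65  0.33 -0.26  0.98 -0.    2.77]
```

View pics/tt3.png

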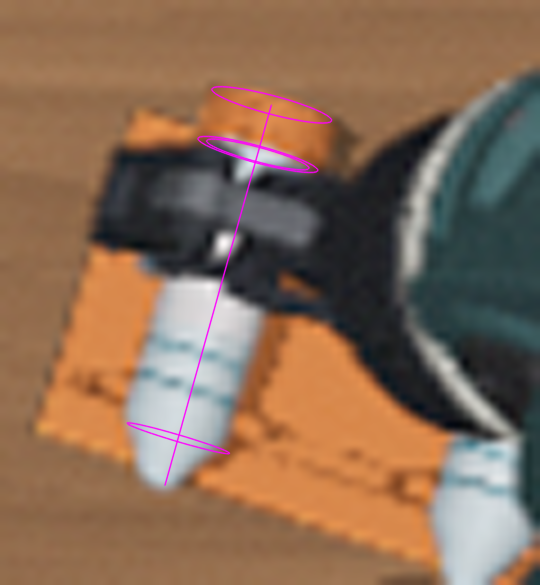

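The joint-6 range would be exceeded at the clip, so I'm turning the gripper half round before grasping.

Call:
{"fn": "send_rows", "kwargs": {"plan": "0 0 0 0 0 -10; 0 0 0 0 0 -20; 0 0 0 0 0 -30; 0 0 0 0 0 -40; 0 0 0 0 0 -50; 0 0 0 0 0 -60; 0 0 0 0 0 -70; 0 0 0 0 0 -80; 0 0 0 0 0 -90; 0 0 0 0 0 -100; 0 0 0 0 0 -110; 0 0 0 0 0 -120; 0 0 0 0 0 -130; 0 0 0 0 0 -140; 0 0 0 0 0 -150; 0 0 0 0 0 -160; 0 0 0 0 0 -170; 0 0 0 0 0 -178; 0 0 0 0 0 -178"}}

```text
time: 6.78
tool_pos: [0.4648, -0.2533, 0.121]
eef_rot: [0.497, 3.101, -0.001]
wrist_force: [-0.1, 0.3, 1.0]
finger_gap: 0.0856
```

```bash
python3 -c "
from mv import *
rel((.4655,-.252,.015),tgt(-.28))
"
```

```text
shift mm [ -0.2   1.5 106. ] rot deg [-0.   0.1 -2.2] | now [ 0.4648 -0.2533  0.121 ] F [-0.1  0.3  1. ] gap 0.0856 t 6.775 q6 [-0.65  0.33 -0.26  0.98 -0.   -0.34]
```

Call:
{"fn": "send_rows", "kwargs": {"plan": "0 1 30 0 0 -1; 0 1.5 60 0 0 -2; 0 1.5 85 0 0 -2.2; 0 1.5 100 0 0 -2.2; 0 1.5 106 0 0 -2.2; 0 1.5 106 0 0 -2.2; 0 1.5 106 0 0 -2.2"}}

```text
time: 7.65
tool_pos: [0.4656, -0.2523, 0.0156]
eef_rot: [0.438, 3.109, -0.002]
wrist_force: [0.8, 0.6, -0.8]
finger_gap: 0.0851
```

Call:
{"fn": "send_rows", "kwargs": {"plan": "0 0 0 0 0 0; 0 0 0 0 0 0; 0 0 0 0 0 0; 0 0 0 0 0 0; 0 0 0 0 0 0; 0 0 0 0 0 0; 0 0 0 0 0 0; 0 0 0 0 0 0", "grip": 1, "squeeze": 25}}

```text
time: 8.65
tool_pos: [0.4656, -0.2523, 0.0158]
eef_rot: [0.438, 3.109, -0.002]
wrist_force: [-0.3, 1.7, 5.7]
finger_gap: 0.0281
```

Call:
{"fn": "send_rows", "kwargs": {"plan": "0 0 -10 0 0 0; 0 0 -30 0 0 0; 0 0 -60 0 0 0; 0 0 -100 0 0 0; 0 0 -150 0 0 0; 0 0 -190 0 0 0; 0 0 -200 0 0 0; 0 0 -200 0 0 0"}}

```text
time: 9.65
tool_pos: [0.4653, -0.252, 0.2159]
eef_rot: [0.438, 3.108, -0.002]
wrist_force: [0.6, -0.4, -1.1]
finger_gap: 0.0281
```

```bash
python3 -c "
from mv import *
from ov import *
rel((.5156,-.006,.215),tgt(-.132))
s=imaging.get_image('side');save(s,'pics/s4.png')
t=imaging.get_image('top');save(t,'pics/t4.png')
p=telemetry.state()['tool_pos']
ov(s,p+[0,0,.015],-.28,(300,90,400,190),6,'pics/ts4.png','tube')
"
```

```text
shift mm [ 19.7 250.4   0.5] rot deg [-0.1  0.1 -8.5] | now [ 0.4653 -0.252   0.2159] F [ 0.6 -0.4 -1.1] gap 0.0281 t 9.65 q6 [-0.65  0.27 -0.08  1.22 -0.   -0.37]
```

View pics/ts4.png

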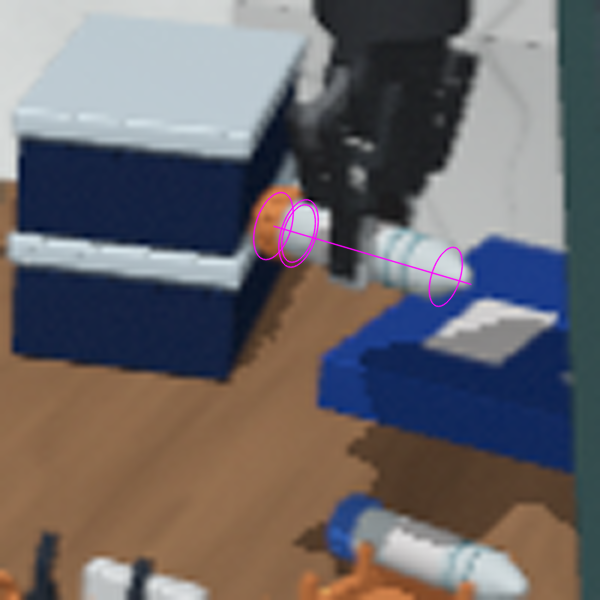

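Call:
{"fn": "send_rows", "kwargs": {"plan": "2 20 0 0 0 -1; 5 60 0 0 0 -2; 8 100 0 0 0 -4; 12 145 0 0 0 -5; 15 190 0 0 0 -7; 18 230 0 0 0 -8; 19.7 250.4 0 0 0 -8.5; 19.7 250.4 0 0 0 -8.5; 19.7 250.4 0 0 0 -8.5; 19.7 250.4 0 0 0 -8.5"}}

```text
time: 11.0
tool_pos: [0.5149, -0.0062, 0.2144]
eef_rot: [-0.208, -3.135, 0.001]
wrist_force: [-0.3, 0.1, 0.1]
finger_gap: 0.0285
```

```bash
python3 -c "
from mv import *
from ov import *
rel((.5156,-.006,.150),tgt(-.132))
s=imaging.get_image('side')
t=imaging.get_image('top')
p=telemetry.state()['tool_pos']
ov(s,p+[0,0,.015],-.132,(260,120,360,220),6,'pics/ts5.png','tube')
ov(t,p+[0,0,.015],-.132,(270,180,350,260),7,'pics/tt5.png','tube')
"
```

```text
shift mm [-0.7  0.3 64.4] rot deg [-0.  0. -0.] | now [ 0.5149 -0.0062  0.2144] F [-0.3  0.1  0.1] gap 0.0285 t 11.0 q6 [-0.17  0.25 -0.11  1.21 -0.   -0.04]
```

View pics/ts5.png

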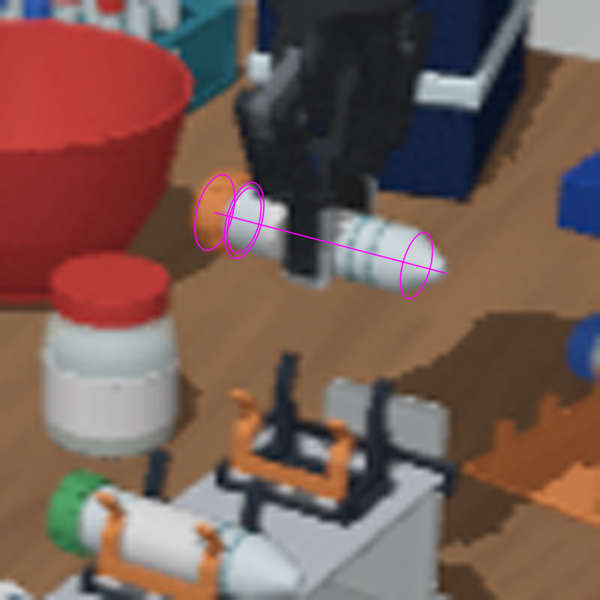

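View pics/tt5.png

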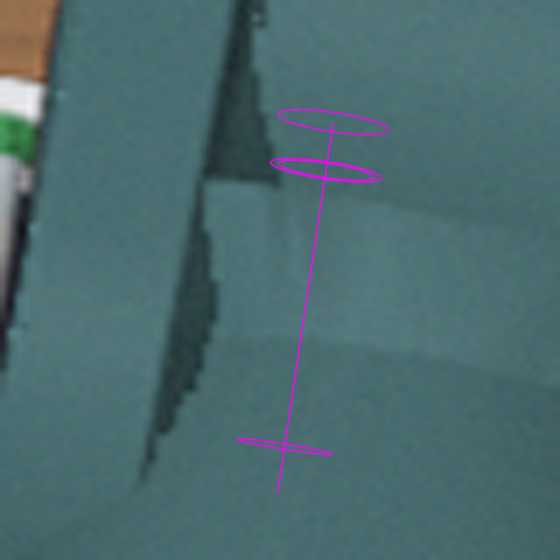

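Call:
{"fn": "send_rows", "kwargs": {"plan": "-0.3 0 15 0 0 0; -0.7 0.3 35 0 0 0; -0.7 0.3 50 0 0 0; -0.7 0.3 60 0 0 0; -0.7 0.3 64 0 0 0; -0.7 0.3 64 0 0 0; -0.7 0.3 64 0 0 0"}}

```text
time: 11.98
tool_pos: [0.516, -0.0061, 0.1509]
eef_rot: [0.208, 3.134, -0.001]
wrist_force: [-0.1, 0.5, -0.2]
finger_gap: 0.028
```

```bash
python3 -c "
from mv import *
from ov import *
rel((.5156,-.006,.139),tgt(-.132))
s=imaging.get_image('side')
ov(s,(.516,-.003,.134),-.132,(270,150,350,220),9,'pics/ts6.png','clip')
"
```

```text
shift mm [ 0.4 -0.  11.9] rot deg [-0.   0.1 -0. ] | now [ 0.516  -0.0061  0.1509] F [-0.1  0.5 -0.2] gap 0.028 t 11.975 q6 [-0.17  0.29 -0.24  1.04 -0.   -0.04]
```

View pics/ts6.png

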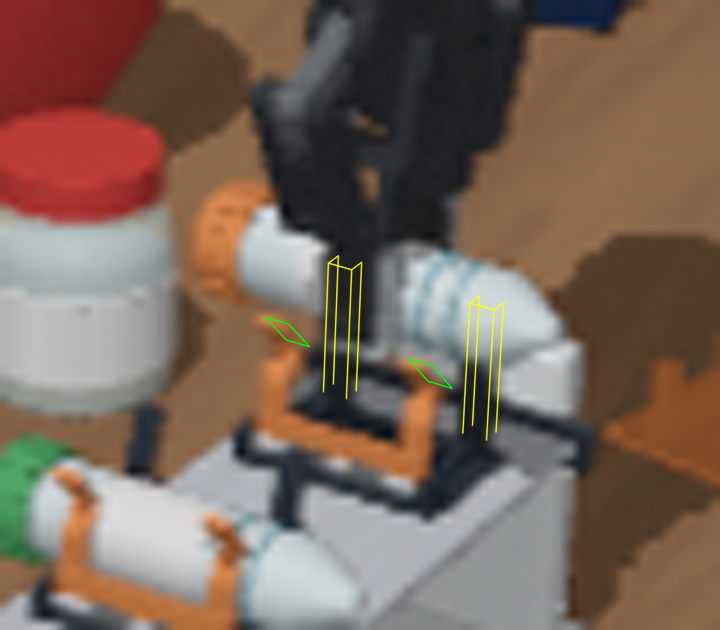

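```bash
python3 -c "
from mv import *
s=imaging.get_image('side');save(s,'pics/s7.png')
R=Ro.from_euler('z',-.132)
f=lambda o,v:((proj(s,np.array(o)+R.apply(v))+.5-[270,150])*9).round(0)
T=telemetry.state()['tool_pos']
print('finger',[f(T,(x,y,.005)) for y in(.0145,.028) for x in(-.011,.011)])
S=(.516,-.003,.134)
print('post outer',[f(S,(x,.024,.0)) for x in(-.028,-.02,.02,.028)])
a=cv2.resize(s['image'][175:210,295:330,::-1],None,fx=20,fy=20,interpolation=cv2.INTER_NEAREST)[:600];cv2.imwrite('pics/z7.png',a)
"
```

```text
finger [array([397., 349.]), array([331., 330.]), array([374., 367.]), array([308., 347.])]
post outer [array([425., 448.]), array([401., 440.]), array([282., 405.]), array([259., 398.])]
```

View pics/z7.png

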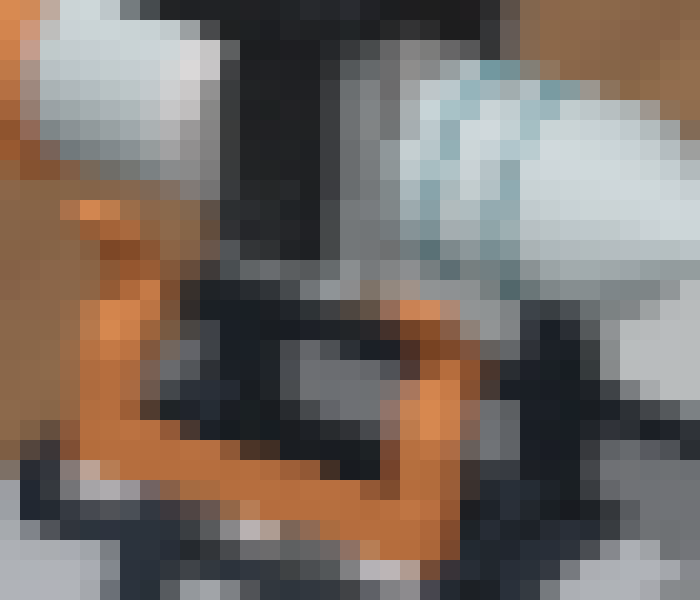

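Call:
{"fn": "send_rows", "kwargs": {"plan": "0.4 0 3 0 0 0; 0.4 0 6 0 0 0; 0.4 0 8 0 0 0; 0.4 0 8 0 0 0"}}

```text
time: 12.58
tool_pos: [0.5155, -0.0059, 0.1427]
eef_rot: [0.208, 3.134, -0.001]
wrist_force: [-0.1, -0.2, -0.3]
finger_gap: 0.0279
```

Call:
{"fn": "send_rows", "kwargs": {"plan": "0 0 1.5 0 0 0; 0 0 1.5 0 0 0"}}

```text
time: 12.82
tool_pos: [0.5154, -0.0059, 0.1411]
eef_rot: [0.208, 3.134, -0.001]
wrist_force: [-1.1, -0.6, -0.5]
finger_gap: 0.0281
```

Call:
{"fn": "send_rows", "kwargs": {"plan": "0 0 1.5 0 0 0; 0 0 1.5 0 0 0"}}

```text
time: 13.08
tool_pos: [0.5155, -0.006, 0.1396]
eef_rot: [0.208, 3.134, -0.001]
wrist_force: [0.5, -1.0, -0.1]
finger_gap: 0.0283
```

Call:
{"fn": "send_rows", "kwargs": {"plan": "0 0 1.5 0 0 0; 0 0 1.5 0 0 0"}}

```text
time: 13.32
tool_pos: [0.5156, -0.0065, 0.1382]
eef_rot: [0.209, 3.134, -0.003]
wrist_force: [-0.1, -5.7, 2.6]
finger_gap: 0.0281
```

Call:
{"fn": "send_rows", "kwargs": {"plan": "0 -1.5 0 0 0 0; 0 -1.5 0 0 0 0"}}

```text
time: 13.58
tool_pos: [0.5154, -0.0074, 0.1381]
eef_rot: [0.208, 3.134, -0.0]
wrist_force: [0.5, 3.8, 1.4]
finger_gap: 0.0279
```

Call:
{"fn": "send_rows", "kwargs": {"plan": "0 0 0 0 0 0; 0 0 0 0 0 0; 0 0 0 0 0 0; 0 0 0 0 0 0; 0 0 0 0 0 0", "grip": 0.35}}

```text
time: 14.2
tool_pos: [0.5154, -0.0075, 0.1381]
eef_rot: [0.208, 3.134, -0.0]
wrist_force: [0.2, -0.3, -0.3]
finger_gap: 0.0556
```

```bash
python3 -c "
from mv import *
rel((.5156,-.006,.23),tgt(-.132))
s=imaging.get_image('side')
a=cv2.resize(s['image'][150:220,270:350,::-1],None,fx=9,fy=9,interpolation=cv2.INTER_CUBIC);cv2.imwrite('pics/s8.png',a)
"
```

```text
shift mm [ -0.1   1.5 -91.9] rot deg [-0.  0. -0.] | now [ 0.5154 -0.0075  0.1381] F [ 0.2 -0.3 -0.3] gap 0.0556 t 14.2 q6 [-0.17  0.29 -0.27  1.01 -0.   -0.04]
```

View pics/s8.png

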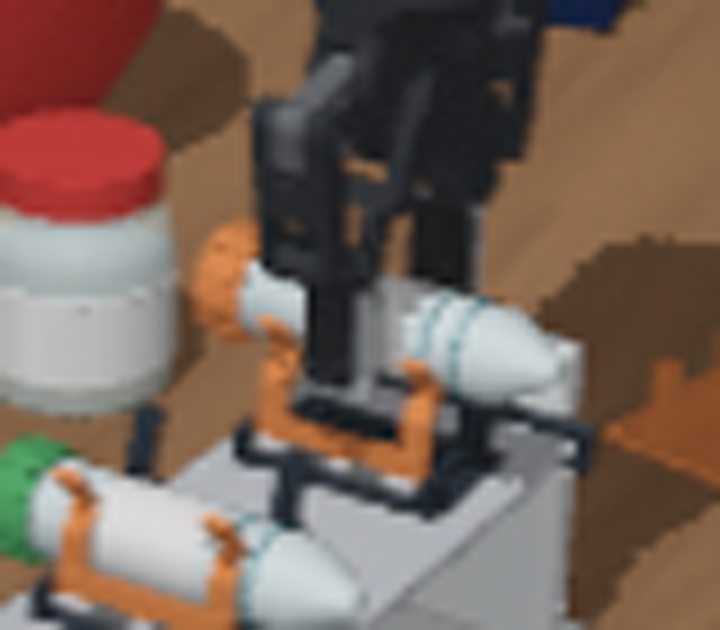

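The tube lies in the mouth against the tine and jaw noses, and the fingers are clear of it. I'll back off, shut the gripper above it and press.

Call:
{"fn": "send_rows", "kwargs": {"plan": "0 0 -3 0 0 0; 0 0 -10 0 0 0; 0 0 -22 0 0 0; 0 0 -38 0 0 0; 0 0 -50 0 0 0; 0 0 -54 0 0 0; 0 0 -54 0 0 0"}}

```text
time: 15.12
tool_pos: [0.5154, -0.0074, 0.1922]
eef_rot: [0.208, 3.134, -0.0]
wrist_force: [0.1, 0.1, -0.0]
finger_gap: 0.0554
```

Call:
{"fn": "send_rows", "kwargs": {"plan": "0 0.5 0 0 0 0; 0 0.5 0 0 0 0; 0 0.5 0 0 0 0; 0 0.5 0 0 0 0; 0 0.5 0 0 0 0; 0 0.5 0 0 0 0", "grip": 1}}

```text
time: 15.88
tool_pos: [0.5155, -0.007, 0.1922]
eef_rot: [0.208, 3.134, -0.0]
wrist_force: [0.1, -0.6, 0.0]
finger_gap: -0.0
```

```bash
python3 -c "
from mv import *
from ov import *
rel((.5156,-.007,.172),tgt(-.132))
s=imaging.get_image('side')
ov(s,(.5155,-.007,.153),-.132,(270,150,350,220),9,'pics/s9.png','tube')
"
```

```text
shift mm [-0.1 -0.  20.2] rot deg [-0.   0.1 -0. ] | now [ 0.5155 -0.007   0.1922] F [ 0.1 -0.6  0. ] gap -0.0 t 15.875 q6 [-0.17  0.26 -0.16  1.15 -0.   -0.04]
```

View pics/s9.png

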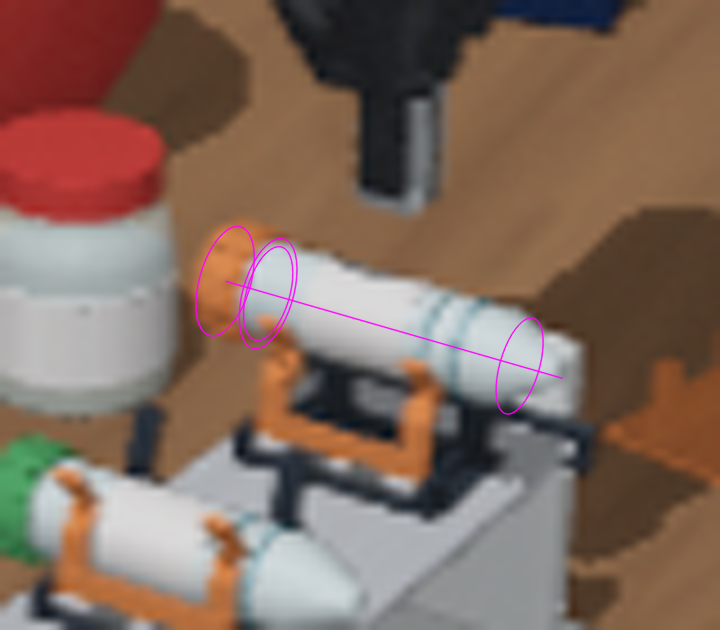

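Call:
{"fn": "send_rows", "kwargs": {"plan": "0 0 8 0 0 0; 0 0 18 0 0 0; 0 0 22 0 0 0; 0 0 22 0 0 0"}}

```text
time: 16.42
tool_pos: [0.5153, -0.0069, 0.1698]
eef_rot: [0.208, 3.134, -0.0]
wrist_force: [0.1, 0.2, 0.1]
finger_gap: -0.0003
```

Call:
{"fn": "send_rows", "kwargs": {"plan": "0 0 1.5 0 0 0; 0 0 3 0 0 0; 0 0 3 0 0 0"}}

```text
time: 16.8
tool_pos: [0.5152, -0.0069, 0.1668]
eef_rot: [0.208, 3.134, -0.0]
wrist_force: [0.2, 0.7, 0.5]
finger_gap: 0.0
```

Call:
{"fn": "send_rows", "kwargs": {"plan": "0 0 1 0 0 0; 0 0 2 0 0 0; 0 0 2 0 0 0"}}

```text
time: 17.18
tool_pos: [0.5154, -0.007, 0.1651]
eef_rot: [0.208, 3.134, -0.0]
wrist_force: [-0.7, 0.5, 4.9]
finger_gap: 0.0001
```

Call:
{"fn": "send_rows", "kwargs": {"plan": "0 0 1 0 0 0; 0 0 2 0 0 0; 0 0 2 0 0 0"}}

```text
time: 17.55
tool_pos: [0.5159, -0.0069, 0.1639]
eef_rot: [0.208, 3.132, -0.0]
wrist_force: [-1.6, 1.5, 12.5]
finger_gap: 0.0003
```

Call:
{"fn": "send_rows", "kwargs": {"plan": "0 0 1 0 0 0; 0 0 2 0 0 0; 0 0 2 0 0 0"}}

```text
time: 17.92
tool_pos: [0.5164, -0.0067, 0.1627]
eef_rot: [0.207, 3.13, 0.0]
wrist_force: [-1.4, 2.8, 10.8]
finger_gap: -0.0002
```

Call:
{"fn": "send_rows", "kwargs": {"plan": "0 0 1 0 0 0; 0 0 2 0 0 0; 0 0 2 0 0 0"}}

```text
time: 18.3
tool_pos: [0.5168, -0.0066, 0.1614]
eef_rot: [0.207, 3.129, 0.001]
wrist_force: [-1.4, 1.9, 9.3]
finger_gap: 0.0002
```

Call:
{"fn": "send_rows", "kwargs": {"plan": "0.5 0 1.5 0 0 0; 1 0 3 0 0 0; 1 0 3 0 0 0"}}

```text
time: 18.68
tool_pos: [0.5166, -0.0065, 0.159]
eef_rot: [0.207, 3.127, 0.001]
wrist_force: [1.4, 1.6, 6.2]
finger_gap: -0.0
```

Call:
{"fn": "send_rows", "kwargs": {"plan": "0.5 0 1.5 0 0 0; 1 0 3 0 0 0; 1 0 3 0 0 0"}}

```text
time: 19.05
tool_pos: [0.516, -0.0063, 0.1562]
eef_rot: [0.207, 3.126, 0.001]
wrist_force: [1.2, 0.1, 2.2]
finger_gap: -0.0001
```

Call:
{"fn": "send_rows", "kwargs": {"plan": "0.5 0 1.5 0 0 0; 0.5 0 3 0 0 0; 0.5 0 3 0 0 0"}}

```text
time: 19.42
tool_pos: [0.5152, -0.0062, 0.1528]
eef_rot: [0.207, 3.127, 0.001]
wrist_force: [0.3, -0.3, 0.3]
finger_gap: -0.0003
```

```bash
python3 -c "
from mv import *
from ov import *
s=imaging.get_image('side')
a=cv2.resize(s['image'][150:220,270:350,::-1],None,fx=9,fy=9,interpolation=cv2.INTER_CUBIC);cv2.imwrite('pics/s10.png',a)
"
```

```text
(no output)
```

View pics/s10.png

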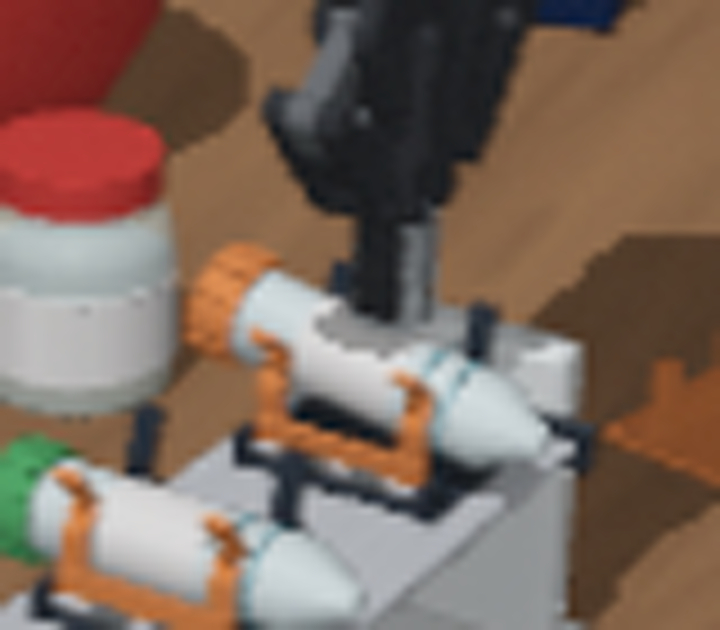

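The tip end has dropped past the jaw and the cap end is still high, so I'll press a little nearer the cap.

Call:
{"fn": "send_rows", "kwargs": {"plan": "-2 0 -2 0 0.3 0; -5 0 -3 0 0.4 0; -6 0 0 0 0.4 0; -6 0 0 0 0.4 0"}}

```text
time: 19.98
tool_pos: [0.5211, -0.007, 0.1526]
eef_rot: [0.207, 3.134, 0.002]
wrist_force: [0.2, 0.2, 0.0]
finger_gap: -0.0
```

Call:
{"fn": "send_rows", "kwargs": {"plan": "0 0 1.5 0 0 0; 0 0 3 0 0 0; 0 0 3 0 0 0"}}

```text
time: 20.35
tool_pos: [0.5211, -0.007, 0.1496]
eef_rot: [0.207, 3.134, 0.002]
wrist_force: [0.1, 0.2, 1.2]
finger_gap: 0.0003
```

Call:
{"fn": "send_rows", "kwargs": {"plan": "0 0 1 0 0 0; 0 0 2 0 0 0; 0 0 2 0 0 0"}}

```text
time: 20.72
tool_pos: [0.5208, -0.0069, 0.1473]
eef_rot: [-0.207, -3.135, -0.002]
wrist_force: [-0.2, -0.3, 0.2]
finger_gap: -0.0002
```

Call:
{"fn": "send_rows", "kwargs": {"plan": "0 0 1 0 0 0; 0 0 2 0 0 0; 0 0 2 0 0 0"}}

```text
time: 21.1
tool_pos: [0.5207, -0.0069, 0.1452]
eef_rot: [-0.207, -3.134, -0.002]
wrist_force: [-0.6, -0.2, -0.2]
finger_gap: 0.0002
```

```bash
python3 -c "
from mv import *
from ov import *
s=imaging.get_image('side')
a=cv2.resize(s['image'][150:220,270:350,::-1],None,fx=9,fy=9,interpolation=cv2.INTER_CUBIC);cv2.imwrite('pics/s11.png',a)
"
```

```text
(no output)
```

View pics/s11.png

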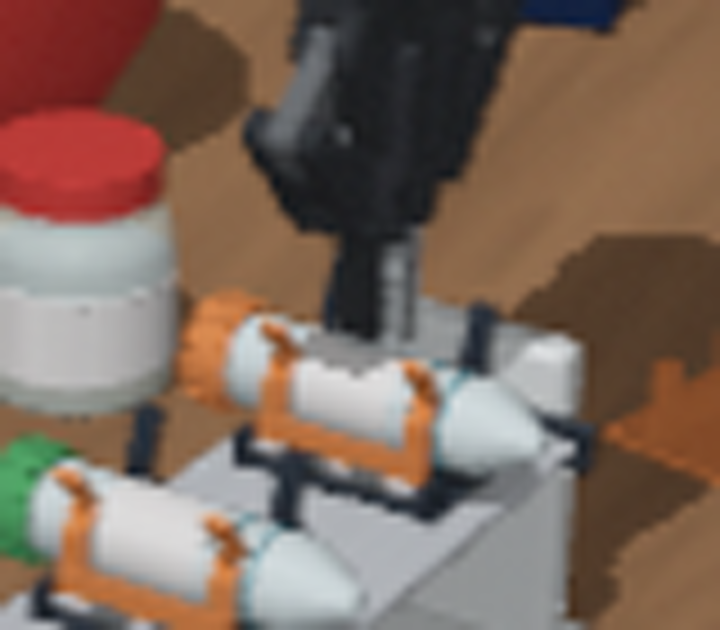

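Both ends are now under the jaw and the tube is level. I'll recentre and press it to the floor.

Call:
{"fn": "send_rows", "kwargs": {"plan": "2 0 -2 0 0 0; 5 0 -2 0 0 0; 5 0 0 0 0 0; 5 0 0 0 0 0"}}

```text
time: 21.65
tool_pos: [0.5157, -0.0063, 0.1451]
eef_rot: [-0.207, -3.134, -0.002]
wrist_force: [0.4, 0.8, 0.1]
finger_gap: 0.0007
```

Call:
{"fn": "send_rows", "kwargs": {"plan": "0 0 1 0 0 0; 0 0 2 0 0 0; 0 0 2 0 0 0"}}

```text
time: 22.02
tool_pos: [0.5157, -0.0063, 0.1431]
eef_rot: [-0.207, -3.134, -0.002]
wrist_force: [0.3, 0.0, -0.2]
finger_gap: -0.0001
```

Call:
{"fn": "send_rows", "kwargs": {"plan": "0 0 1 0 0 0; 0 0 2 0 0 0; 0 0 2 0 0 0"}}

```text
time: 22.4
tool_pos: [0.5161, -0.0063, 0.1424]
eef_rot: [0.207, 3.133, 0.002]
wrist_force: [-6.3, 0.1, 21.9]
finger_gap: -0.0002
```

Call:
{"fn": "send_rows", "kwargs": {"plan": "0.3 0 1 0 0 0; 0.3 0 1.2 0 0 0; 0.3 0 1.2 0 0 0"}}

```text
time: 22.78
tool_pos: [0.5162, -0.0063, 0.1425]
eef_rot: [0.207, 3.131, 0.001]
wrist_force: [-5.5, 0.1, 19.1]
finger_gap: 0.0001
```

The stop is firm at about 19–22 N with no further travel. I'll lift and check.

Call:
{"fn": "send_rows", "kwargs": {"plan": "0 0 -10 0 0 0; 0 0 -30 0 0 0; 0 0 -60 0 0 0; 0 0 -90 0 0 0; 0 0 -110 0 0 0; 0 0 -115 0 0 0; 0 0 -115 0 0 0"}}

```text
time: 23.65
tool_pos: [0.5157, -0.0064, 0.2571]
eef_rot: [0.207, 3.132, 0.002]
wrist_force: [-0.9, 0.3, -0.4]
finger_gap: 0.0
```

```bash
python3 -c "
from mv import *
from ov import *
s=imaging.get_image('side')
ov(s,(.516,-.0035,.128),-.132,(270,150,350,220),9,'pics/s12.png','tube')
n=Ro.from_euler('z',-.132).apply([-np.sin(np.radians(20)),0,np.cos(np.radians(20))])
K=np.array([.5031,.3008,.1324])
print(n)
R=tgt(-.132,np.radians(20)); print(R.as_matrix().round(3))
rel(K+n*.08,R); rel(K+n*.015,R)
"
```

```text
[-0.33904479  0.04501567  0.93969262]
[[ 0.932 -0.132  0.339]
 [-0.124 -0.991 -0.045]
 [ 0.342  0.    -0.94 ]]
shift mm [ 80.2 302.8  49.4] rot deg [  0.1 -19.9  -0. ] | now [ 0.5156 -0.0063  0.2568] F [-0.3 -0.5 -0. ] gap -0.0001 t 23.7 q6 [-0.17  0.24 -0.01  1.32  0.   -0.04]
shift mm [ 58.2 302.7 110.5] rot deg [  0.1 -19.9  -0. ] | now [ 0.5156 -0.0063  0.2568] F [-0.3 -0.5 -0. ] gap -0.0001 t 23.7 q6 [-0.17  0.24 -0.01  1.32  0.   -0.04]
```

View pics/s12.png

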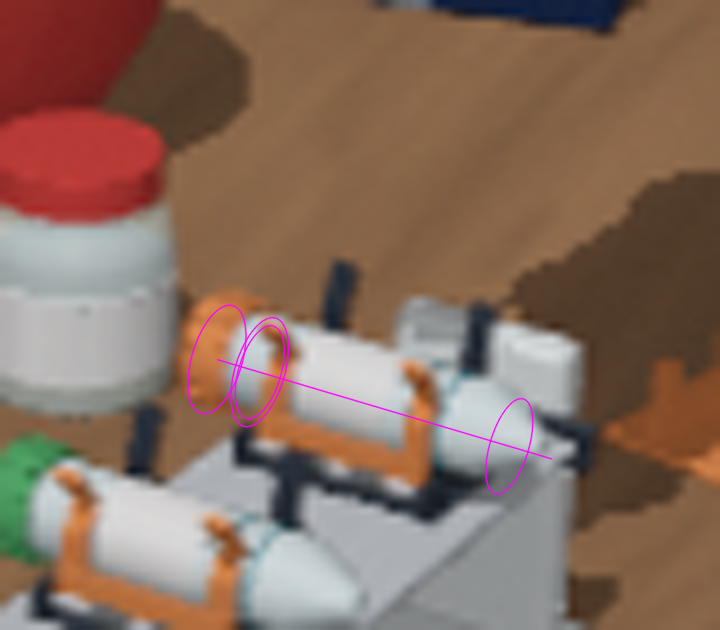

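Call:
{"fn": "send_rows", "kwargs": {"plan": "5 25 3 0 -1 0; 14 60 8 0 -3 0; 24 100 14 0 -6 0; 36 140 20 0 -9 0; 48 180 28 0 -12 0; 58 220 35 0 -15 0; 68 260 42 0 -17 0; 76 290 47 0 -19 0; 80 302.8 49.4 0 -19.9 0; 80 302.8 49.4 0 -19.9 0; 80 302.8 49.4 0 -19.9 0; 80 302.8 49.4 0 -19.9 0"}}

```text
time: 25.2
tool_pos: [0.4767, 0.3035, 0.2078]
eef_rot: [0.186, 2.786, -0.031]
wrist_force: [1.1, 0.8, 0.5]
finger_gap: -0.0
```

```bash
python3 -c "
from mv import *
n=Ro.from_euler('z',-.132).apply([-np.sin(np.radians(20)),0,np.cos(np.radians(20))])
K=np.array([.5031,.3008,.1324]);R=tgt(-.132,np.radians(20))
rel(K+n*.012,R)
s=imaging.get_image('side');t=imaging.get_image('top')
a=cv2.resize(s['image'][190:290,200:320,::-1],None,fx=6,fy=6,interpolation=cv2.INTER_CUBIC)
T=telemetry.state()['tool_pos']
for q,c in((T,(255,0,255)),(T-n*.08,(0,255,255)),(K,(255,255,0))):
  u=(proj(s,q)+.5-[200,190])*6;cv2.circle(a,tuple(int(v) for v in u),3,c,-1)
cv2.imwrite('pics/s13.png',a)
"
```

```text
shift mm [ 0.9  0.7 67.9] rot deg [ 0.   0.  -0.1] | now [0.4767 0.3035 0.2078] F [1.1 0.8 0.5] gap -0.0 t 25.2 q6 [ 0.53  0.17 -0.31  0.82 -0.21  0.63]
```

View pics/s13.png

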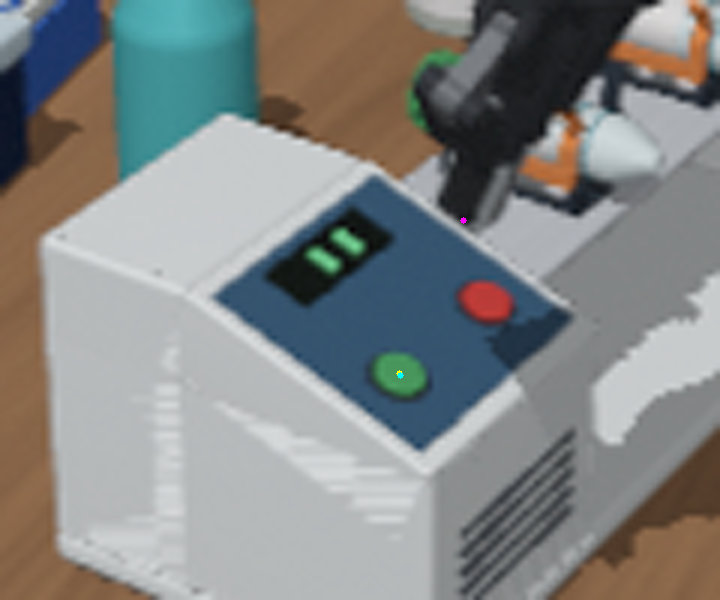

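Call:
{"fn": "send_rows", "kwargs": {"plan": "0 0 15 0 0 0; 0.9 0.7 35 0 0 0; 0.9 0.7 52 0 0 0; 0.9 0.7 63 0 0 0; 0.9 0.7 68 0 0 0; 0.9 0.7 68 0 0 0"}}

```text
time: 26.05
tool_pos: [0.499, 0.3015, 0.1434]
eef_rot: [0.186, 2.786, -0.031]
wrist_force: [0.4, -0.0, 0.3]
finger_gap: 0.0001
```

```bash
python3 -c "
from mv import *
n=Ro.from_euler('z',-.132).apply([-np.sin(np.radians(20)),0,np.cos(np.radians(20))])
K=np.array([.5031,.3008,.1324]);R=tgt(-.132,np.radians(20))
rel(K,R)
s=imaging.get_image('side')
a=cv2.resize(s['image'][190:290,200:320,::-1],None,fx=6,fy=6,interpolation=cv2.INTER_CUBIC)
cv2.imwrite('pics/s14.png',a)
"
```

```text
shift mm [-0.1 -0.1 11.8] rot deg [ 0.   0.  -0.1] | now [0.499  0.3015 0.1434] F [ 0.4 -0.   0.3] gap 0.0001 t 26.05 q6 [ 0.5   0.24 -0.4   0.65 -0.2   0.61]
```

View pics/s14.png

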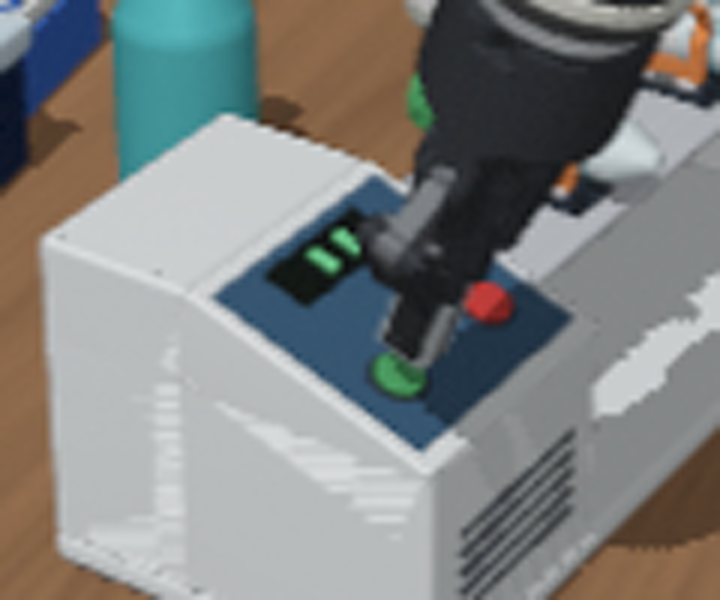

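The fingertips stand about 10 mm over the green key and well clear of STOP. I'll go on down slowly.

Call:
{"fn": "send_rows", "kwargs": {"plan": "0 0 4 0 0 0; 0 0 8 0 0 0; 0 0 9 0 0 0; 0 0 9 0 0 0"}}

```text
time: 26.6
tool_pos: [0.5021, 0.3012, 0.1353]
eef_rot: [0.186, 2.786, -0.031]
wrist_force: [-0.2, -0.3, 0.3]
finger_gap: -0.0002
```

Call:
{"fn": "send_rows", "kwargs": {"plan": "0 0 1 0 0 0; 0 0 1.5 0 0 0; 0 0 1.5 0 0 0"}}

```text
time: 26.98
tool_pos: [0.5026, 0.3011, 0.1339]
eef_rot: [0.186, 2.786, -0.031]
wrist_force: [-0.5, -0.2, 0.1]
finger_gap: 0.0001
```

Call:
{"fn": "send_rows", "kwargs": {"plan": "0 0 1 0 0 0; 0 0 1.2 0 0 0; 0 0 1.2 0 0 0"}}

```text
time: 27.35
tool_pos: [0.503, 0.301, 0.1327]
eef_rot: [0.186, 2.786, -0.031]
wrist_force: [0.7, -0.4, -0.6]
finger_gap: 0.0002
```

Call:
{"fn": "send_rows", "kwargs": {"plan": "0 0 1 0 0 0; 0 0 1 0 0 0; 0 0 1 0 0 0"}}

```text
time: 27.72
tool_pos: [0.5033, 0.301, 0.1318]
eef_rot: [0.186, 2.786, -0.031]
wrist_force: [0.9, 0.2, 0.2]
finger_gap: -0.0001
```

Call:
{"fn": "send_rows", "kwargs": {"plan": "0 0 1 0 0 0; 0 0 1 0 0 0; 0 0 1 0 0 0"}}

```text
time: 28.1
tool_pos: [0.5037, 0.301, 0.1309]
eef_rot: [0.186, 2.786, -0.031]
wrist_force: [-2.3, -0.1, 2.7]
finger_gap: -0.0001
```

Call:
{"fn": "send_rows", "kwargs": {"plan": "0 0 1 0 0 0; 0 0 1 0 0 0; 0 0 1 0 0 0"}}

```text
time: 28.48
tool_pos: [0.504, 0.301, 0.1303]
eef_rot: [0.186, 2.786, -0.031]
wrist_force: [-5.8, -0.5, 6.8]
finger_gap: 0.0001
```

Call:
{"fn": "send_rows", "kwargs": {"plan": "0 0 0.7 0 0 0; 0 0 0.9 0 0 0; 0 0 0.9 0 0 0"}}

```text
time: 28.85
tool_pos: [0.504, 0.301, 0.1301]
eef_rot: [0.185, 2.785, -0.03]
wrist_force: [-8.7, -2.1, 15.3]
finger_gap: 0.0001
```

About 17 N after roughly 1 mm of travel, then solid. I'll retreat.

Call:
{"fn": "send_rows", "kwargs": {"plan": "0 0 0 0 0 0; 0 0 -6 0 0 0; 0 0 -25 0 0 0; 0 0 -60 0 0 0; 0 0 -100 0 0 0; 0 0 -120 0 0 0; 0 0 -120 0 0 0; 0 0 -120 0 0 0"}}

```text
time: 29.85
tool_pos: [0.463, 0.306, 0.2419]
eef_rot: [0.185, 2.786, -0.031]
wrist_force: [0.3, 0.3, -0.7]
finger_gap: 0.0002
```

```bash
python3 -c "
from mv import *
s=imaging.get_image('side');t=imaging.get_image('top')
S=telemetry.state();print(S['time'],S['wrist_force'],S['tool_pos'])
a=cv2.resize(s['image'][150:290,210:400,::-1],None,fx=4.2,fy=4.2,interpolation=cv2.INTER_CUBIC)
cv2.imwrite('pics/s15.png',a)
a=cv2.resize(t['image'][180:280,250:390,::-1],None,fx=5.6,fy=5.6,interpolation=cv2.INTER_CUBIC)
cv2.imwrite('pics/t15.png',a)
"
```

```text
29.95 [-0.03801735 -0.07653314  0.35818962] [0.46298342 0.30592539 0.24164501]
```

View pics/s15.png

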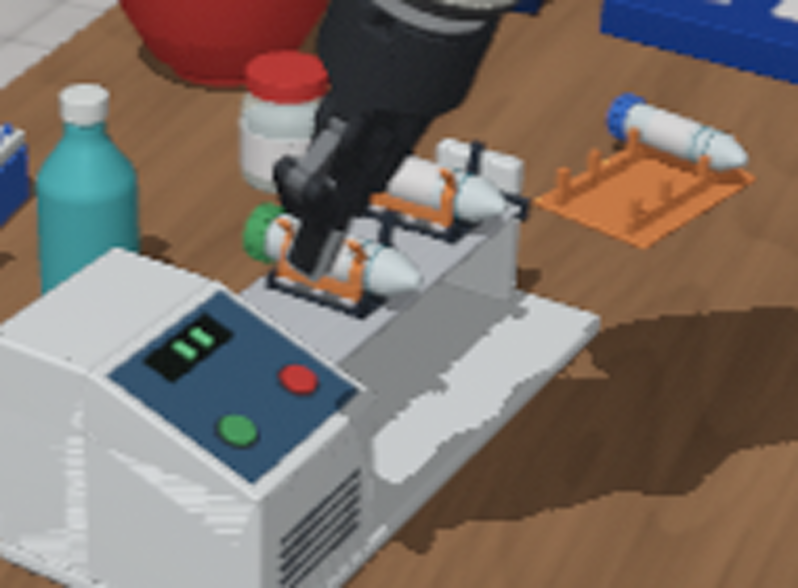

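View pics/t15.png

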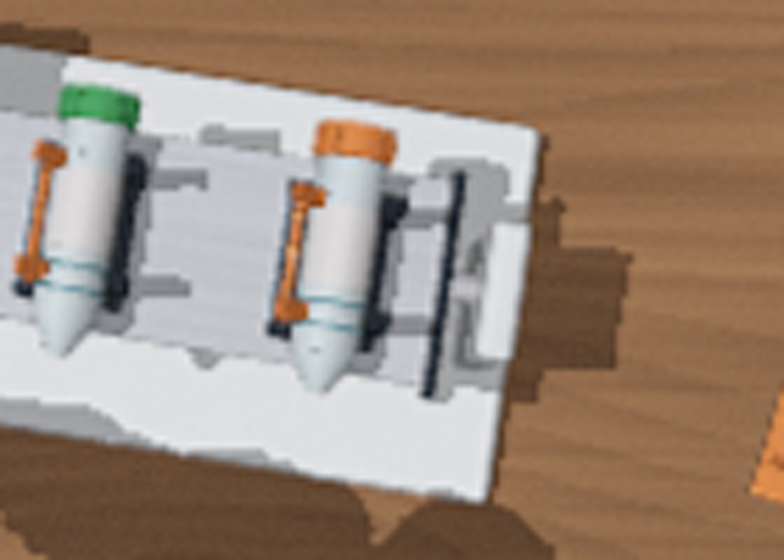

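In the top view the orange-capped tube sits just like the balance tube, parallel to it with the jaw closed. Everything else is in place.

```bash
python3 -c "
from station import bot
print(bot.close_job())"
```

```text
the job is handed in; nothing more can be done
None
```

The orange-capped tube is loaded in the empty clip, the START key has been pressed, and the job was handed in at about 30 s. No verdict was reported.

- **Laying the tube in:** I set the tube in the clip's mouth with only light contact against the jaw and the fixed tine, then let go with the fingers open to 56 mm. The side picture showed it lying level along the mouth.
- **Pressing it home:** The push peaked at about 12 N as the jaw opened. The tip end snapped in first and the tube tilted, so I pressed a little nearer the cap until that end went in too. Pressed again near the middle, it stopped firmly at 19–22 N with no further travel.
- **START key:** I pressed along the panel's slope. It moved about 1 mm and then went solid, at about 9 N and then about 17 N of wrist force. The fingers stayed well clear of STOP.
- **Last checks:** The final pictures show the tube under the closed jaw, parallel to the balance tube. The balance tube, the spare tube and the other things still in view looked unmoved, and the wrist force was about zero with the arm clear.
- **Disagreements:** The side camera placed tube heights about 2–3 mm higher than the figures you gave. I went by feel for the final heights and did not measure the seated height to better than a few millimetres.

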